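Cap and raise the telescoping shelf lantern

ROBOT

A 6-joint arm with a two-finger parallel gripper is mounted at the origin on the work surface. World frame = base frame: x ahead of the robot, y to its left, z up, the work surface at z = 0. Lengths are in m, angles in rad, forces in N, time in s.
With the tool pointing down it reaches from about 0.35 to 0.975 m from the base axis. Payload 4.9 kg.
Tool frame: the origin (TCP) lies midway between the tips of the shut fingers; the grasp point (between the pads) lies behind it (manip.tcp_to_grasp is the z of the grasp point in the tool frame, in m); z points along the fingers, y is the direction in which the jaws open and shut (so a half turn about z gives the same grasp; the last joint's range is limited). The gripper opens to 85 mm and grips with 20 to 120 N. Pads are 22 mm wide; open, the fingers measure 114 mm over their backs; the gripper's body (76 mm by 85 mm) begins 54 mm behind the grasp point. The pads swing forward as they close: fully open they stand 13 mm farther back than shut.
Start: joints at [0.993, 0.053, 1.613, -0, 1.476, -0.119], TCP at [0.277, 0.56, 0.231] pointing down, gripper open.
Joint ranges: [-3.01, 3.01], [-1.01, 2.22], [0.06, 2.58], [-1.02, 4.17], [0.09, 2.62], [-3.14, 3.14]. Speed limits (rad/s): [2.57, 2.57, 3.14, 3.14, 3.14, 3.14].

INTERFACE

Orientations are given as a unit quaternion [w, x, y, z].
In Python, from plant import status, vision, order, regions_of, manip gives the robot as it stands. The module is installed in compiled form; this text tells all that it offers.
- The arm moves only by the shell command python3 -m crank 'ROWS'. ROWS is JSON, one flat list of numbers, 5 for each row, row after row: the shift along the tool's x, y, z in mm, then the turn about the tool's z in degrees, then the opening in per cent of the stroke, from 0 (shut) to 100 (fully open). In form: [tx, ty, tz, yaw, fingers, tx, ty, tz, yaw, fingers, ...]. A call has exactly 10 rows; each row is the pose to reach, as a shift and turn from the pose commanded when the call began, along the tool's axes at that moment; what a row does not reach only later rows make up. A row lasts 1/10 s, in which the tool goes at most 50 mm and 8.59 degrees, less where a joint would pass 70% of its speed; a pose out of reach is approached as far as the arm can. A call with a gripper value outside its range is refused whole. The fingers move at their own pace and stop on an object; the grip force is fixed at half the most. Time passes only in rows, so rows that repeat a pose let the fingers close, or fill a call up. It gives the time, the measured TCP pose, the force and the opening at its end, in the units of the state.
- status.state(): the state, without advancing time (a new reading comes with each control period).
- vision.grab_frame(name): name is "scene" or "top" or "wrist"; returns (picture, depth): 420x560x3 uint8, red, green, blue; 420x560 float32, m along the optical axis (not along the pixel's ray), 0 where there is no reading.
- vision.get_calibration(name): a dict with "camera_matrix" (3x3 intrinsics, pixels), "R" (3x3) and "t" (3): a world point X has camera coordinates R X + t. Camera axes: x right, y down, z forward; pixel columns grow to the right and rows downward; lengths in m; the calibration is good to about 2 mm. The wrist camera is an equidistant fisheye: a pixel r from the principal point sees the ray r / f radians off the axis. A picture is of the moment at which its call begins: read the wrist's pose just before it. get_calibration takes no time and is no camera call; for the wrist camera it gives the pose at the moment of the call.
- order.job_done(): hands the job in, once; it reports no verdict.
Trained networks look in the newest picture that a camera, given by its name, has taken for a name from the list of things; names that differ only in an ending like _2 or _b are one class to them, and where a whole thing is asked for, a point or a joint stands for the part that bears it (a point fixed in the world has none). Each returns a list of dicts, best first, with "confidence" (0 to 1); they miss things now and then, are a little off and sometimes report something else, mostly with a low value. They report only what shows in the picture. A call takes as long as a camera call. They do not tell look-alikes from the thing itself.
- regions_of(camera, name): "region" (420x560 bool, what is visible of it) and "extent" ([centre column, centre row, width, height] in pixels, round what is visible of it).
The state is a dict: "time": time; "joint_pos": joint angles; "joint_vel": joint speeds; "joint_efforts": joint torques, N m; "tool_pos": TCP position; "tool_rot": TCP orientation; "contact_force": force on the tool from outside, world axes, zero at the start; "ft_torque": the same for the moment, N m; "gripper_width": opening from 0.0 (shut) to 1.0 (fully open).
Only numpy, scipy, OpenCV 4.12 (cv2) and the standard library are available. Lean on these libraries where they do the work, as an engineer would, in place of code of your own. Each camera call takes 0.05 s, during which the arm holds its last target. There are 200 camera calls.

TASK

Set the loose diffuser cover on the lamp cup of the telescoping lantern so that it sits seated and level, and let go of it. Then press the catch pad on the lantern's foot to free the mast, take the lamp cup by its sides and pull it up past the first stop to the second stop, with the cover still seated. Finish while holding the cup up there, fully extended (it draws back if let go), and leave the tin, flashlight and ceramic lamp base where they stand.

Things in the scene. Friction and masses are not known exactly. Their poses are not given: they have to be found in the camera images.
- lantern: Telescoping lantern; its black foot is fixed to the shelf. Origin on the shelf under the vertical mast axis, z up; its catch tongue points to its own -x. Foot 25 mm high: 110 (x) by 100 (y) mm, plus a tongue 46 mm wide out to x = -140 mm. A fixed barrel of radius 18 mm rises to z = 80 mm. Stands at left or right, turned up to 0.6 rad.
- lamp_cup: Round grey cup on top of the mast, open upward: outer diameter 50, height 52, wall 5, inside depth 25 mm. Origin at the centre of its underside, z up. Rim 150 mm above the shelf when latched, 12 mm higher once freed, 250 mm at the second stop. Grip it across its diameter from above (any yaw), fingertips 25 to 40 mm below the rim; the fingers straddle the cover, which is narrower.
- rim (a point): Centre of the lamp cup's rim plane (52 mm above the cup's origin); moves up with it.
- catch_pad (a point): Centre of the top of the catch pad (26 by 26 mm), on an arm over the foot's tongue, 115 mm to the lantern's -x from the mast axis, 47 mm above the shelf. Press straight down: it starts to move at about 2.4 N, the mast is freed after 7 mm (3.4 N), it bottoms at 10 mm (4 N), and springs back when let go.
- catch (a joint): Tilt of the catch in rad: 0 at rest, 0.10 fully pressed; the mast is freed at about 0.07 and pops up about 12 mm by itself, so it stays free when the pad is let go.
- mast_inner (a joint): Extension (m) of the thin upper tube that carries the cup: 0 latched, about 0.012 popped up, 0.05 at its end, which is the first stop. Pulling it there takes up to about 4 N, and a spring draws it back.
- mast_outer (a joint): Extension (m) of the thick lower tube: 0 down, 0.05 fully out. It starts only when the upper tube is at its end (first stop), at about 8 N, and reaches its end, the second stop, at about 11 N; beyond that the mast is rigid. Fully extended is 0.05 on both tubes. Springs draw both back when the cup is let go.
- cover: Loose white diffuser cover, about 30 g, right way up on the shelf. Origin at the centre of its underside, z up. From below: boss of diameter 36 mm, 8 mm high, tapered to 29 mm at its foot; flange of diameter 46 mm from z = 8 to 12 mm; grip knob of diameter 16 mm from z = 12 to 28 mm. Seated, the boss is inside the cup, the flange lies on the rim, and the origin is 8 mm below the rim plane.
- tin: Silver round coin cell tin, diameter 70 mm, 23 mm high, origin under its centre. Leave alone.
- flashlight: Matte blue flashlight body standing on its head, diameter 40 mm, 110 mm high, origin under its centre. Leave alone.
- lamp_base: White ceramic lamp base, diameter 60 mm, 45 mm high, origin under its centre. Leave alone.
Mind the look-alikes: they are no part of the job. There is more than one size of the cover; the one meant has the size given above.

How it is judged:
On the way, in this order (a step that is already met when the one before it is completed fails the run):
1. the cover sits seated and level on the cup, let go, with the mast still latched down (horizontal distance between cover and rim below 0.004 m and z of cover in the frame of rim between -0.011 and -0.0055 m and angle between cover's own z axis and vertical below 0.08 rad and contact force between the fingers and cover below 0.1 N and value of joint mast_inner below 0.005 m), for 0.2 s.
2. the catch pad is pressed until the mast is free, cover still seated (horizontal distance between cover and rim below 0.004 m and z of cover in the frame of rim between -0.011 and -0.0055 m and angle between cover's own z axis and vertical below 0.08 rad and value of joint catch above 0.06 rad).
3. the cup is gripped and pulled beyond the first stop (horizontal distance between cover and rim below 0.004 m and z of cover in the frame of rim between -0.011 and -0.0055 m and angle between cover's own z axis and vertical below 0.08 rad and value of joint mast_inner above 0.045 m and value of joint mast_outer above 0.01 m and contact force between the fingers and lamp_cup above 2 N).
At the end, for the whole second after the job is handed in: Both mast tubes are within 5 mm of their ends (second stop), the cup is held still in the fingers, and the cover is seated on the rim: within 4 mm of the cup's axis, flange within 2.5 mm of the rim and level within 0.08 rad (horizontal distance between cover and rim below 0.004 m and z of cover in the frame of rim between -0.011 and -0.0055 m and angle between cover's own z axis and vertical below 0.08 rad and value of joint each of mast_inner, mast_outer above 0.045 m and contact force between the fingers and lamp_cup above 2 N and linear speed of lamp_cup below 0.02 m/s and linear speed of cover below 0.03 m/s); the arm keeps its last pose, push and grip.
It fails at once if the tin is moved by more than 20 mm (distance of tin from where it was at the start of the episode above 0.02 m).
It fails at once if the flashlight is moved by more than 20 mm (distance of flashlight from where it was at the start of the episode above 0.02 m).
It fails at once if the lamp base is moved by more than 20 mm (distance of lamp_base from where it was at the start of the episode above 0.02 m).
It also fails if it takes over 72 s, if anything falls off the work surface, if the arm or the gripper's body presses on something with over 40 N, if the wrist force passes 120 N, or if a joint passes its speed limit or range.

## Working session

There is one attempt and no reset: what is moved stays moved. The work goes in short steps, Python scripts to look and compute and a shell command to move; the robot and the scene stay as the last step left them, time stands still between calls to the robot, and variables do not carry over. Pictures are saved under pics/ and viewed, on a budget of 10 in all, crops included, one or two more only if the job needs it, and the job is handed in when it is done.

```bash
mkdir -p pics
cat > h.py <<'E'
import numpy as np, cv2
from plant import status, vision, order, regions_of, manip
def cal(n):
    c=vision.get_calibration(n); return np.array(c["camera_matrix"]),np.array(c["R"]),np.array(c["t"])
def world(n,d,mask=None,C=None):
    K,R,t=C or cal(n)
    v,u=np.nonzero((d>0)&(mask if mask is not None else True))
    z=d[v,u]; x=(u-K[0,2])/K[0,0]; y=(v-K[1,2])/K[1,1]
    if n=="wrist":
        r=np.hypot(x,y)+1e-9; s=np.tan(r)/r; x,y=x*s,y*s
    P=np.stack([x*z,y*z,z],1)
    return (P-t)@R, u, v
def rgb(p): return cv2.cvtColor(p,cv2.COLOR_RGB2BGR)
def st():
    s=status.state(); print({k:np.round(s[k],4).tolist() for k in("time","tool_pos","tool_rot","contact_force","gripper_width","joint_pos")})
    return s
E
python3 - <<'E'
from h import *
st(); print(manip.tcp_to_grasp)
for cam in("top","scene"):
    p,d=vision.grab_frame(cam); 
    np.savez(f"{cam}0.npz",p=p,d=d)
    q=rgb(p)
    for n in("lantern","lamp_cup","cover","catch_pad","tin","flashlight","lamp_base"):
        for r in regions_of(cam,n)[:4]:
            W,u,v=world(cam,d,r["region"])
            e=r["extent"]
            if len(W):
                hi=W[W[:,2]>np.percentile(W[:,2],95)-.004]
                print(cam,n,round(r["confidence"],2),np.round(e),"med",np.round(np.median(W,0),3),"zmax",np.round(np.percentile(W[:,2],98),3),"ext",np.round(np.percentile(W,98,0)-np.percentile(W,2,0),3))
            x,y,w,h=e; cv2.rectangle(q,(int(x-w/2),int(y-h/2)),(int(x+w/2),int(y+h/2)),(0,0,255),1); cv2.putText(q,n,(int(x-w/2),int(y-h/2)),0,.35,(0,0,255),1)
    cv2.imwrite(f"pics/{cam}0.png",q)
E
```

```text
{'time': 0.0, 'tool_pos': [0.2765, 0.5598, 0.2301], 'tool_rot': [-0.0003, 0.2274, 0.9738, -0.001], 'contact_force': [0.0266, -0.1253, -0.2762], 'gripper_width': 1.0014, 'joint_pos': [0.993, 0.0533, 1.6143, -0.0, 1.476, -0.119]}
-0.0187
top lantern 0.7 [338. 232.  74.  80.] med [ 0.593 -0.128  0.026] zmax 0.15 ext [0.174 0.128 0.143]
top lamp_cup 0.59 [335. 209.  25.  31.] med [ 0.616 -0.121  0.13 ] zmax 0.153 ext [0.048 0.046 0.045]
top cover 0.82 [169. 252.  27.  28.] med [0.591 0.264 0.015] zmax 0.038 ext [0.055 0.058 0.04 ]
top cover 0.77 [210. 235.  21.  19.] med [0.624 0.171 0.012] zmax 0.029 ext [0.04  0.039 0.022]
top cover 0.75 [202. 279.  24.  27.] med [0.522 0.195 0.016] zmax 0.038 ext [0.054 0.053 0.027]
top catch_pad 0.55 [350. 243.  40.  48.] med [ 0.542 -0.161  0.044] zmax 0.09 ext [0.089 0.064 0.063]
top tin 0.56 [252. 161.  25.  23.] med [0.792 0.04  0.022] zmax 0.026 ext [0.062 0.063 0.02 ]
top tin 0.15 [336. 213.  25.  30.] med [ 0.615 -0.12   0.129] zmax 0.153 ext [0.047 0.047 0.096]
top flashlight 0.93 [422. 180.  26.  32.] med [ 0.674 -0.343  0.066] zmax 0.112 ex
[... 738 characters left out ...]
er 0.73 [316. 195.  23.  19.] med [0.535 0.189 0.015] zmax 0.037 ext [0.055 0.056 0.035]
scene cover 0.7 [225. 222.  23.  40.] med [ 0.634 -0.128  0.131] zmax 0.15 ext [0.048 0.046 0.065]
scene catch_pad 0.73 [196. 243.  43.  19.] med [ 0.558 -0.159  0.042] zmax 0.074 ext [0.092 0.057 0.05 ]
scene catch_pad 0.25 [215. 244.  92.  87.] med [ 0.628 -0.14   0.024] zmax 0.148 ext [0.17  0.13  0.146]
scene tin 0.76 [345. 279.  34.  31.] med [0.809 0.03  0.021] zmax 0.024 ext [0.064 0.064 0.024]
scene flashlight 0.66 [141. 314.  31.  57.] med [ 0.697 -0.357  0.054] zmax 0.11 ext [0.026 0.033 0.108]
scene lamp_base 0.97 [410. 203.  22.  23.] med [0.714 0.332 0.023] zmax 0.046 ext [0.048 0.046 0.046]
```

Run:
```python
from h import *
a=np.load("top0.npz")["p"];q=rgb(a)[140:310,110:450]
cv2.imwrite("pics/top_c.png",cv2.resize(q,None,fx=2.35,fy=2.35,interpolation=cv2.INTER_CUBIC)[:,:800])
d=np.load("top0.npz")["d"]
W,u,v=world("top",d)
def circ(cx,cy,z0,z1,r=.06):
    m=(np.hypot(W[:,0]-cx,W[:,1]-cy)<r)&(W[:,2]>z0)&(W[:,2]<z1); P=W[m]
    (c,rad)=cv2.minEnclosingCircle(P[:,:2].astype(np.float32)); print(np.round(c,4),round(rad,4),len(P),np.round(P[:,:2].mean(0),4),"z",np.round(np.median(P[:,2]),4))
circ(.624,.171,.008,.05,.045); circ(.624,.171,.024,.05,.03)
circ(.591,.264,.008,.05,.04); circ(.522,.195,.008,.05,.04)
circ(.63,-.125,.143,.16); circ(.54,-.16,.040,.055,.06)
d=np.load("scene0.npz")["d"]; W,u,v=world("scene",d)
print("scene");circ(.624,.171,.008,.05,.045); circ(.624,.171,.024,.05,.03);circ(.63,-.125,.143,.16); circ(.54,-.16,.040,.055,.06)
```

```text
[0.6259 0.1708] 0.023 267 [0.6249 0.1708] z 0.0118
[0.6256 0.1717] 0.0073 33 [0.6261 0.1714] z 0.0272
[0.5918 0.2661] 0.0306 504 [0.5909 0.265 ] z 0.0156
[0.5229 0.196 ] 0.0304 522 [0.5225 0.1958] z 0.0156
[ 0.6153 -0.1205] 0.0249 178 [ 0.6148 -0.1204] z 0.1493
[ 0.5487 -0.1592] 0.0519 311 [ 0.5414 -0.1617] z 0.0438
scene
[0.632  0.1693] 0.0238 176 [0.6348 0.1663] z 0.011
[0.6325 0.1689] 0.0088 22 [0.6325 0.1684] z 0.0259
[ 0.6218 -0.1237] 0.0274 203 [ 0.6228 -0.1233] z 0.1477
[ 0.5519 -0.1625] 0.0496 228 [ 0.5439 -0.1672] z 0.0427
```

View pics/top_c.png

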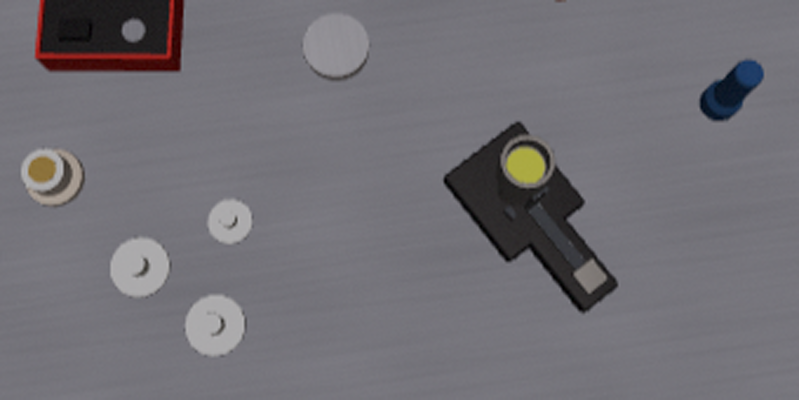

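```bash
cat >> h.py <<'E'
from scipy.spatial.transform import Rotation as Rn
def shift(target):
    s=status.state(); w,x,y,z=s["tool_rot"]; M=Rn.from_quat([x,y,z,w]).as_matrix()
    print("shift mm",np.round(M.T@(np.array(target)-s["tool_pos"])*1000,1), "tool x",np.round(M[:,0],3),"y",np.round(M[:,1],3),"z",np.round(M[:,2],3)); return M
E
python3 -c "
from h import *
shift([.6258,.171,.15])"
```

```text
shift mm [-485.4 -194.5   81.3] tool x [-0.897  0.443 -0.   ] y [0.443 0.897 0.   ] z [ 0.  0. -1.]
```

```bash
python3 -m crank '[-40,-16,7,0,40,-85,-34,14,0,40,-130,-52,22,0,40,-178,-71,30,0,40,-226,-90,38,0,40,-274,-109,46,0,40,-322,-128,54,0,40,-370,-148,62,0,40,-410,-164,70,0,40,-440,-176,74,0,40]'; python3 -c "
from h import *
st();shift([.6258,.171,.15])"
```

```text
time: 1.8
tool_pos: [0.5946, 0.2052, 0.1566]
tool_rot: [-0.0, 0.228, 0.974, -0.0]
contact_force: [-0.7, 1.0, 0.1]
gripper_width: 0.397
{'time': 1.8, 'tool_pos': [0.5946, 0.2052, 0.1566], 'tool_rot': [-0.0001, 0.2282, 0.9736, -0.0003], 'contact_force': [-0.6527, 1.0081, 0.0878], 'gripper_width': 0.3974, 'joint_pos': [0.2142, 0.1176, 1.6713, -0.0004, 1.3532, -0.8962]}
shift mm [-43.1 -16.7   6.6] tool x [-0.896  0.444  0.   ] y [ 0.444  0.896 -0.001] z [-0. -0. -1.]
```

```bash
python3 -m crank '[-20,-8,10,0,40,-43,-17,25,0,40,-43,-17,35,0,40,-43,-17,46,0,40,-43,-17,46,0,40,-43,-17,46,0,40,-43,-17,46,0,40,-43,-17,46,0,40,-43,-17,46,0,40,-43,-17,46,0,40]' | head -3
python3 - <<'E'
from h import *
C=cal("wrist"); p,d=vision.grab_frame("wrist")
np.savez("w1.npz",p=p,d=d)
q=rgb(p)
print(C[0], -C[1].T@C[2])
W,u,v=world("wrist",d,None,C)
for r in regions_of("wrist","cover"):
    R,_,_=world("wrist",d,r["region"],C); print(round(r["confidence"],2),np.round(r["extent"]),np.round(np.median(R,0),4),np.round(np.percentile(R,[2,98],0),4).tolist())
cx,cy=.6258,.171
near=np.hypot(W[:,0]-cx,W[:,1]-cy)<.035
for a,b in((.008,.02),(.022,.04)):
    m=near&(W[:,2]>a)&(W[:,2]<b); P=W[m]
    if len(P):
        c,rad=cv2.minEnclosingCircle(P[:,:2].astype(np.float32)); print(np.round(c,4),round(rad,4),len(P),P.mean(0).round(4),np.median(P[:,2]).round(4))
        print(u[m].mean(),v[m].mean())
cv2.imwrite("pics/w1.png",q); st(); shift([cx,cy,.016])
E
```

```text
time: 2.8
tool_pos: [0.6245, 0.1736, 0.1118]
tool_rot: [0.0, 0.227, 0.974, 0.0]
[[325.1922621    0.         278.95209457]
 [  0.         325.1922621  206.51635996]
 [  0.           0.           1.        ]] [0.55669189 0.2081588  0.25316505]
0.97 [246.  81.  85.  79.] [0.5279 0.1972 0.0148] [[0.4998, 0.17, 0.0132], [0.5535, 0.2233, 0.0365]]
0.9 [279. 214.  55.  51.] [0.6271 0.1728 0.011 ] [[0.6087, 0.1515, 0.0094], [0.6496, 0.1916, 0.0274]]
0.82 [368. 123.  79.  83.] [0.593  0.2631 0.0148] [[0.568, 0.2387, 0.0128], [0.6219, 0.2926, 0.0364]]
[0.6293 0.1713] 0.0231 2079 [0.6278 0.1723 0.011 ] 0.0109
277.85233285233284 211.23472823472824
[0.6292 0.1713] 0.0081 364 [0.6286 0.1714 0.0265] 0.0267
277.2664835164835 219.35714285714286
{'time': 2.9, 'tool_pos': [0.6244, 0.1734, 0.1115], 'tool_rot': [0.0001, 0.2274, 0.9738, 0.0], 'contact_force': [0.5388, 0.4921, 0.0564], 'gripper_width': 0.4038, 'joint_pos': [0.1561, 0.203, 1.6552, -0.0, 1.2831, -0.9558]}
shift mm [-2.3 -1.6 95.5] tool x [-0.897  0.443 -0.   ] y [0.443 0.897 0.   ] z [ 0.  0. -1.]
```

View pics/w1.png

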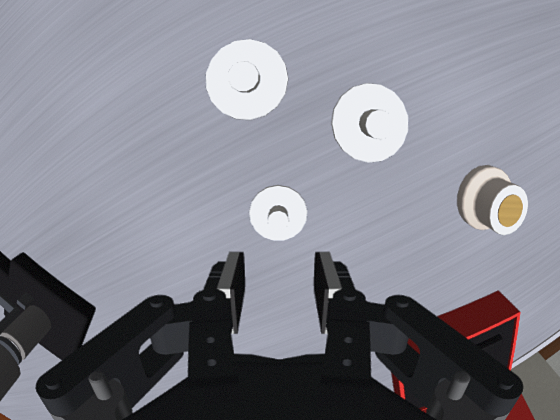

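```bash
python3 -m crank '[-4,0,30,0,40,-4,0,60,0,40,-4,0,80,0,40,-4,0,90,0,40,-4,0,94.5,0,40,-4,0,94.5,0,40,-4,0,94.5,0,10,-4,0,94.5,0,5,-4,0,94.5,0,0,-4,0,94.5,0,0]'; python3 -m crank '[0,0,0,0,0,0,0,0,0,0,0,0,-10,0,0,0,0,-30,0,0,0,0,-70,0,0,0,0,-110,0,0,0,0,-150,0,0,0,0,-190,0,0,0,0,-205,0,0,0,0,-205,0,0]'; python3 -c "
from h import *
shift([.617,-.121,.24])"
```

```text
time: 3.9
tool_pos: [0.6293, 0.1719, 0.0187]
tool_rot: [0.001, 0.227, 0.974, 0.001]
contact_force: [-1.0, 0.4, 6.8]
gripper_width: 0.144
time: 4.9
tool_pos: [0.6294, 0.1719, 0.2254]
tool_rot: [0.003, 0.227, 0.974, 0.001]
contact_force: [0.4, 0.1, -0.6]
gripper_width: 0.147
shift mm [-118.7 -268.   -14.9] tool x [-0.897  0.443 -0.005] y [0.443 0.897 0.003] z [ 0.006  0.001 -1.   ]
```

Run:
```python
from h import *
C=cal("wrist"); p,d=vision.grab_frame("wrist"); s=st()
cv2.imwrite("pics/w2.png",cv2.resize(rgb(p)[100:400,130:430],None,fx=2,fy=2))
w,x,y,z=s["tool_rot"]; M=Rn.from_quat([x,y,z,w]).as_matrix()
for r in regions_of("wrist","cover"):
    e=r["extent"]; R,u,v=world("wrist",d,r["region"],C); T=(R-s["tool_pos"])@M*1000
    print(round(r["confidence"],2),np.round(e)); print(np.percentile(T,[1,5,25,50,75,95,99],0).round(1).tolist())
    if T[:,2].mean()<50:
        for a in range(-15,12,2):
            m=(T[:,2]>=a)&(T[:,2]<a+2)
            if m.sum()>5: print(a,m.sum(),T[m].min(0).round(1),T[m].max(0).round(1))
```

```text
{'time': 4.95, 'tool_pos': [0.628, 0.1717, 0.2221], 'tool_rot': [0.0005, 0.2274, 0.9738, 0.0002], 'contact_force': [-0.4115, -0.6099, -0.5485], 'gripper_width': 0.147, 'joint_pos': [0.1526, 0.1181, 1.5589, 0.0, 1.4636, -0.9594]}
0.65 [279. 261.  86.  78.]
[[-23.0, -18.7, -12.2], [-19.2, -15.0, -11.7], [2.4, -3.5, -1.8], [6.7, 1.9, 4.4], [12.8, 7.5, 4.9], [18.9, 19.4, 5.7], [20.6, 23.1, 7.1]]
-13 493 [ -9.  -10.9 -12.9] [ 10.    8.1 -11. ]
-11 223 [ -8.9  -4.3 -11. ] [ 6.5  8.1 -9. ]
-9 40 [  2.8 -10.7  -8.9] [10.1 14.5 -7.2]
-7 51 [  3.6 -10.7  -7. ] [10.3 14.7 -5. ]
-5 41 [ 3.4 -3.4 -5. ] [ 9.4  8.  -3.1]
-3 46 [ 2.9 -4.  -2.9] [ 6.4  7.8 -1.1]
-1 45 [ 2.5 -4.  -0.9] [6.3 7.9 1. ]
1 47 [  2.6 -15.5   1. ] [19.1  7.9  3. ]
3 1738 [-23.8 -20.3   3. ] [21.6 24.6  5. ]
5 756 [-24.2 -19.9   5. ] [21.6 24.8  7. ]
7 29 [ 11.9 -12.7   7. ] [21.2 19.7  8.2]
0.61 [255.  83.  60.  57.]
[[74.6, -51.9, 185.1], [78.1, -47.5, 186.2], [90.3, -34.8, 206.5], [101.5, -22.1, 207.2], [114.6, -10.4, 207.9], [126.8, 1.3, 208.9], [130.7, 5.5, 223.4]]
0.58 [339. 114.  60.  56.]
[[43.7, 41.9, 185.4], [47.5, 45.4, 186.0], [59.4, 57.1, 206.5], [71.3, 67.4, 207.2], [83.2, 80.1, 207.9], [95.0, 93.6, 208.7], [98.5, 97.5, 209.2]]
0.27 [ 43. 308.  55.  59.]
[[-239.4, -476.3, 71.6], [-141.1, -286.1, 72.3], [-129.6, -274.4, 78.0], [-115.0, -254.5, 89.1], [-102.2, -244.3, 104.1], [-96.9, -241.4, 121.9], [-96.1, -240.7, 222.8]]
```

View pics/w2.png

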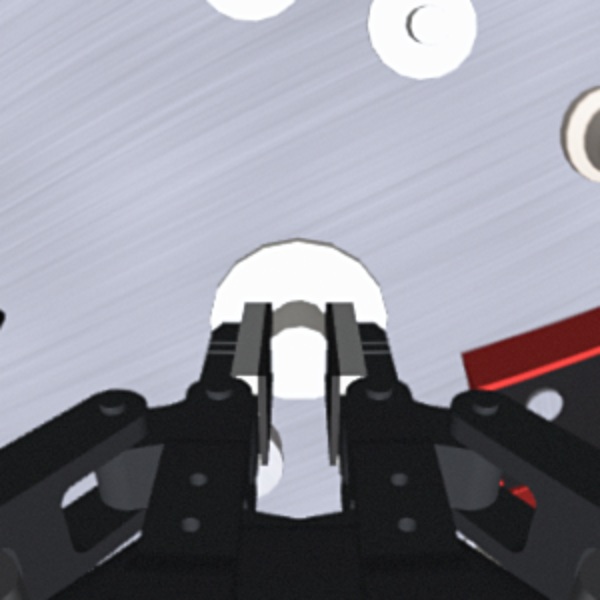

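```bash
python3 -c "
from h import *
shift([.68,-.152,.2])"
```

```text
shift mm [-190.8 -266.5   19.9] tool x [-0.897  0.443  0.002] y [ 0.443  0.897 -0.002] z [-0.003 -0.    -1.   ]
```

```bash
python3 -m crank '[-8,-11,0,0,0,-25,-35,0,0,0,-48,-67,0,0,0,-74,-103,0,0,0,-100,-140,0,0,0,-126,-176,0,0,0,-150,-210,0,0,0,-170,-238,5,0,0,-184,-257,10,0,0,-191,-266,15,0,0]'; python3 -m crank '[0,0,5,0,0,0,0,5,0,0,0,0,5,0,0,0,0,5,0,0,0,0,5,0,0,0,0,5,0,0,0,0,5,0,0,0,0,5,0,0,0,0,5,0,0,0,0,5,0,0]' | head -2
cat > look.py <<'E'
from h import *
import sys
from scipy.optimize import least_squares
C=cal("wrist"); p,d=vision.grab_frame("wrist"); s=st()
cv2.imwrite("pics/%s.png"%sys.argv[1],rgb(p)); np.savez(sys.argv[1]+".npz",p=p,d=d)
w,x,y,z=s["tool_rot"]; M=Rn.from_quat([x,y,z,w]).as_matrix()
R,u,v=world("wrist",d,None,C); T=(R-s["tool_pos"])@M*1000
def band(m,name):
    P=T[m]; c,r=cv2.minEnclosingCircle(P[:,:2].astype(np.float32))
    A=np.c_[P[:,:2],np.ones(len(P))]; k=np.linalg.lstsq(A,P[:,2],rcond=None)[0]
    print(name,len(P),"centre",np.round(c,1),"r",round(r,1),"z",np.median(P[:,2]).round(1),"tilt",k[:2].round(3))
band((abs(T[:,2]-4.8)<1.6)&(np.hypot(T[:,0]+1,T[:,1]-2)<24.5)&(T[:,0]>2),"flange")
band((abs(T[:,2]-4.8)<3)&(np.hypot(T[:,0]+1,T[:,1]-2)<26),"flange all")
zr=(s["tool_pos"][2]-.150)*1000
m=(abs(T[:,2]-zr)<4)&(np.hypot(T[:,0]-70,T[:,1])<45); band(m,"rim")
P=T[m]; 
f=least_squares(lambda q:np.hypot(P[:,0]-q[0],P[:,1]-q[1])-22.5,P[:,:2].mean(0),loss="soft_l1"); print("ringfit",f.x.round(1),"res",np.abs(f.fun).mean().round(2))
E
python3 look.py w3
```

```text
time: 6.0
tool_pos: [0.68, -0.1544, 0.2034]
tool_rot: [-0.002, 0.229, 0.973, -0.0]
contact_force: [-0.3, -0.3, 1.1]
gripper_width: 0.147
time: 7.0
tool_pos: [0.6814, -0.1515, 0.2018]
{'time': 7.05, 'tool_pos': [0.6814, -0.1515, 0.2018], 'tool_rot': [0.0, 0.2274, 0.9738, -0.0], 'contact_force': [-0.9661, 0.0697, -0.2153], 'gripper_width': 0.1463, 'joint_pos': [-0.3253, 0.2388, 1.457, 0.0, 1.4458, -1.4372]}
flange 80 centre [14.7 -1.9] r 14.5 z 4.8 tilt [ 0.131 -0.017]
flange all 1154 centre [0.1 0.7] r 22.8 z 7.4 tilt [ 0.006 -0.002]
rim 1965 centre [70.  -0.2] r 25.1 z 52.4 tilt [-0.001 -0.001]
ringfit [70.  -0.1] res 1.3
```

View pics/w3.png

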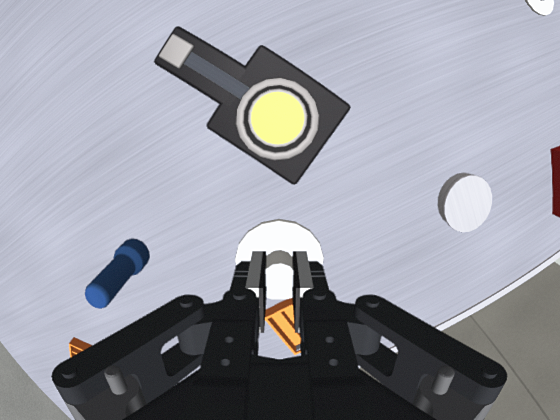

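```bash
sed -i 's/abs(T\[:,2\]-4.8)<3)/abs(T[:,2]-7.4)<2.5)/' look.py; python3 look.py w4
python3 - <<'E'
from h import *
C=cal("wrist"); z=np.load("w4.npz"); s=status.state(); d=z["d"]
w,x,y,q=s["tool_rot"]; M=Rn.from_quat([x,y,q,w]).as_matrix()
R,u,v=world("wrist",d,None,C); T=(R-s["tool_pos"])@M*1000
# pad: bright patch near pixel (176,48)
g=z["p"].astype(int).sum(2)[v,u]; m=(abs(u-176)<25)&(abs(v-48)<25)&(abs(R[:,2]-.047)<.006)&(g>480)
print("pad",m.sum(),R[m].mean(0).round(4),R[m].min(0).round(4),R[m].max(0).round(4),"tool",T[m].mean(0).round(1))
k=np.hypot(T[:,0],T[:,1])<28
h,e=np.histogram(T[k,2],np.arange(-16,20,1)); print(list(zip(e.astype(int),h)))
E
```

```text
{'time': 7.1, 'tool_pos': [0.6814, -0.1515, 0.2018], 'tool_rot': [-0.0, 0.2274, 0.9738, -0.0], 'contact_force': [0.3773, -0.5144, -0.3391], 'gripper_width': 0.1485, 'joint_pos': [-0.3253, 0.2388, 1.457, -0.0, 1.4458, -1.4372]}
flange 89 centre [12.6 -2.4] r 15.9 z 5.1 tilt [ 0.128 -0.026]
flange all 2558 centre [-0.4  1.1] r 23.0 z 7.9 tilt [0.002 0.003]
rim 1963 centre [70.  -0.1] r 25.0 z 52.4 tilt [-0.001 -0.   ]
ringfit [70.  -0.1] res 1.3
pad 575 [ 0.5187 -0.1769  0.0458] [ 0.5033 -0.1921  0.0437] [ 0.5338 -0.1616  0.0483] tool [134.6 -94.9 155.9]
[(np.int64(-16), np.int64(80)), (np.int64(-15), np.int64(66)), (np.int64(-14), np.int64(64)), (np.int64(-13), np.int64(54)), (np.int64(-12), np.int64(67)), (np.int64(-11), np.int64(52)), (np.int64(-10), np.int64(91)), (np.int64(-9), np.int64(400)), (np.int64(-8), np.int64(352)), (np.int64(-7), np.int64(91)), (np.int64(-6), np.int64(77)), (np.int64(-5), np.int64(67)), (np.int64(-4), np.int64(46)), (np.int64(-3), np.int64(43)), (np.int64(-2), np.int64(20)), (np.int64(-1), np.int64(21)), (np.int64(0), np.int64(25)), (np.int64(1), np.int64(23)), (np.int64(2), np.int64(14)), (np.int64(3), np.int64(26)), (np.int64(4), np.int64(22)), (np.int64(5), np.int64(28)), (np.int64(6), np.int64(187)), (np.int64(7), np.int64(1227)), (np.int64(8), np.int64(990)), (np.int64(9), np.int64(128)), (np.int64(10), np.int64(33)), (np.int64(11), np.int64(11)), (np.int64(12), np.int64(3)), (np.int64(13), np.int64(0)), (np.int64(14), np.int64(0)), (np.int64(15), np.int64(0)), (np.int64(16), np.int64(0)), (np.int64(17), np.int64(0)), (np.int64(18), np.int64(0))]
```

```bash
python3 -m crank '[8,0,0,0,0,20,0,0,0,0,35,-1,0,0,0,50,-1,0,0,0,62,-1,0,0,0,70,-1,0,0,0,70.4,-1.2,5,0,0,70.4,-1.2,15,0,0,70.4,-1.2,25,0,0,70.4,-1.2,27,0,0]';python3 -m crank '[0,0,0,0,0,0,0,3,0,0,0,0,6,0,0,0,0,9,0,0,0,0,11,0,0,0,0,13,0,0,0,0,13.5,0,0,0,0,13.5,0,0,0,0,13.5,0,0,0,0,13.5,0,0]'; python3 -c "
from h import *
st()"
```

```text
time: 8.1
tool_pos: [0.6168, -0.1212, 0.1719]
tool_rot: [-0.002, 0.228, 0.974, 0.0]
contact_force: [-0.3, 0.2, -0.3]
gripper_width: 0.147
time: 9.1
tool_pos: [0.6178, -0.1214, 0.1616]
tool_rot: [0.0, 0.227, 0.974, -0.0]
contact_force: [-1.1, 0.7, 1.1]
gripper_width: 0.143
{'time': 9.1, 'tool_pos': [0.6178, -0.1214, 0.1616], 'tool_rot': [0.0002, 0.2274, 0.9738, -0.0], 'contact_force': [-1.0505, 0.7265, 1.145], 'gripper_width': 0.1431, 'joint_pos': [-0.3121, 0.1141, 1.6664, 0.0, 1.3607, -1.4241]}
```

```bash
python3 -m crank '[0,0,0.5,0,0,0,0,0.5,0,0,0,0,0.5,0,20,0,0,0.5,0,35,0,0,0.5,0,45,0,0,0.5,0,45,0,0,-10,0,45,0,0,-30,0,45,0,0,-50,0,45,0,0,-60,0,45]'; python3 -m crank '[-15,0,0,0,45,-40,0,0,0,45,-60,0,0,0,45,-70,0,0,0,30,-70,0,0,0,0,-70,0,0,0,0,-70,0,0,0,0,-70,0,0,0,0,-70,0,0,0,0,-70,0,0,0,0]' | head -2
python3 - <<'E'
from h import *
C=cal("wrist"); p,d=vision.grab_frame("wrist"); s=st(); cv2.imwrite("pics/w5.png",rgb(p))
R,u,v=world("wrist",d,None,C); c0=np.array([.617,-.121]); k=np.hypot(*(R[:,:2]-c0).T)<.04
h,e=np.histogram(R[k,2],np.arange(.135,.19,.002)); print([(round(a,3),int(b)) for a,b in zip(e,h)])
for a,b in((.152,.158),(.146,.1515),(.165,.18)):
    P=R[k&(R[:,2]>a)&(R[:,2]<b)]
    if len(P)>5: c,r=cv2.minEnclosingCircle(P[:,:2].astype(np.float32)); A=np.c_[P[:,:2],np.ones(len(P))]; print(a,len(P),np.round(c,4),round(r,4),np.median(P[:,2]).round(4),np.linalg.lstsq(A,P[:,2],rcond=None)[0][:2].round(3))
E
```

```text
time: 10.1
tool_pos: [0.6188, -0.1217, 0.2246]
tool_rot: [0.002, 0.227, 0.974, -0.0]
contact_force: [0.2, 0.1, -0.3]
gripper_width: 0.451
time: 11.1
tool_pos: [0.6803, -0.1522, 0.2215]
{'time': 11.15, 'tool_pos': [0.6804, -0.1522, 0.2215], 'tool_rot': [0.0001, 0.2273, 0.9738, -0.0], 'contact_force': [0.5311, 0.2263, -0.6945], 'gripper_width': 0.0002, 'joint_pos': [-0.3267, 0.2247, 1.4404, -0.0, 1.4763, -1.4388]}
[(np.float64(0.135), 0), (np.float64(0.137), 0), (np.float64(0.139), 0), (np.float64(0.141), 0), (np.float64(0.143), 0), (np.float64(0.145), 5), (np.float64(0.147), 173), (np.float64(0.149), 334), (np.float64(0.151), 584), (np.float64(0.153), 2699), (np.float64(0.155), 74), (np.float64(0.157), 0), (np.float64(0.159), 0), (np.float64(0.161), 0), (np.float64(0.163), 0), (np.float64(0.165), 1), (np.float64(0.167), 112), (np.float64(0.169), 402), (np.float64(0.171), 10), (np.float64(0.173), 0), (np.float64(0.175), 0), (np.float64(0.177), 0), (np.float64(0.179), 0), (np.float64(0.181), 0), (np.float64(0.183), 0), (np.float64(0.185), 0), (np.float64(0.187), 0)]
0.152 3323 [ 0.619  -0.1209] 0.0231 0.1536 [0.    0.001]
0.146 522 [ 0.6187 -0.1206] 0.0251 0.1493 [0.    0.001]
0.165 525 [ 0.6188 -0.1206] 0.0078 0.1695 [0.006 0.006]
```

View pics/w5.png

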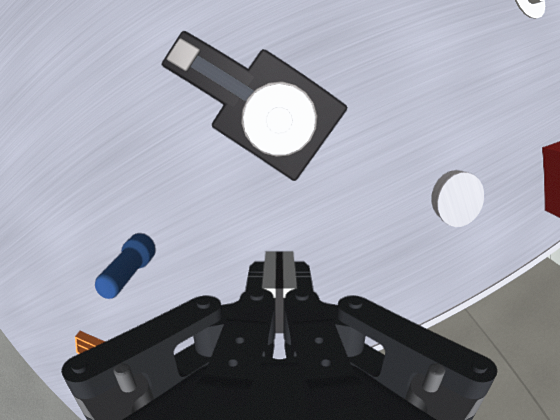

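```bash
python3 -c "
from h import *
shift([.518,-.1775,.08])"
```

```text
shift mm [134.4 -94.5 141.4] tool x [-0.897  0.443 -0.   ] y [ 0.443  0.897 -0.   ] z [ 0. -0. -1.]
```

```bash
python3 -m crank '[10,-10,0,0,0,30,-28,0,0,0,60,-50,0,0,0,92,-70,5,0,0,118,-86,20,0,0,134,-94.5,50,0,0,134.4,-94.5,85,0,0,134.4,-94.5,115,0,0,134.4,-94.5,135,0,0,134.4,-94.5,141,0,0]'; python3 -m crank '[0,0,10,0,0,0,0,20,0,0,0,0,28,0,0,0,0,34,0,0,0,0,38,0,0,0,0,40,0,0,0,0,41,0,0,0,0,42,0,0,0,0,42,0,0,0,0,42,0,0]'
```

```text
time: 12.15
tool_pos: [0.5162, -0.1767, 0.0775]
tool_rot: [-0.002, 0.227, 0.974, 0.001]
contact_force: [-0.1, 0.3, -0.0]
gripper_width: 0.001
time: 13.15
tool_pos: [0.5183, -0.1778, 0.0386]
tool_rot: [0.0, 0.227, 0.974, -0.0]
contact_force: [-3.2, -0.9, 3.2]
gripper_width: 0.003
```

```bash
python3 -m crank '[0,0,1,0,0,0,0,1.5,0,0,0,0,1.5,0,0,0,0,0,0,0,0,0,-10,0,0,0,0,-40,0,0,0,0,-85,0,0,0,0,-130,0,0,0,0,-175,0,0,0,0,-195,0,0]'; python3 -m crank '[-10,10,0,0,0,-30,28,0,0,0,-60,50,0,0,0,-92,70,0,0,30,-118,86,0,0,70,-134,94.5,0,0,85,-134,94.5,0,0,85,-134,94.5,0,0,85,-134,94.5,0,0,85,-134,94.5,0,0,85]' | head -2
cat > lk2.py <<'E'
from h import *
import sys
C=cal("wrist"); p,d=vision.grab_frame("wrist"); s=st(); cv2.imwrite("pics/%s.png"%sys.argv[1],rgb(p))
R,u,v=world("wrist",d,None,C); c0=np.array([.6185,-.121]); k=(np.hypot(*(R[:,:2]-c0).T)<.04)&(R[:,2]>.12)
zt=float(sys.argv[2])
h,e=np.histogram(R[k,2],np.arange(zt-.01,zt+.03,.002)); print([(round(float(a),3),int(b)) for a,b in zip(e,h)])
for n,a,b in(("flange",.002,.007),("rim",-.004,.0018),("knob",.015,.025)):
    P=R[k&(R[:,2]>zt+a)&(R[:,2]<zt+b)]
    if len(P)>5: c,r=cv2.minEnclosingCircle(P[:,:2].astype(np.float32)); A=np.c_[P[:,:2],np.ones(len(P))]; print(n,len(P),np.round(c,4),round(r,4),np.median(P[:,2]).round(4),np.linalg.lstsq(A,P[:,2],rcond=None)[0][:2].round(3))
E
python3 lk2.py w6 .162; python3 -c "
from h import *
shift([.6178,-.1214,.2])"
```

```text
time: 14.15
tool_pos: [0.5202, -0.1778, 0.2391]
tool_rot: [0.004, 0.227, 0.974, -0.0]
contact_force: [0.9, -0.6, 0.6]
gripper_width: -0.002
time: 15.15
tool_pos: [0.6794, -0.1521, 0.2332]
{'time': 15.2, 'tool_pos': [0.6795, -0.1522, 0.2335], 'tool_rot': [0.0001, 0.2276, 0.9738, 0.0001], 'contact_force': [0.2093, 0.2999, 0.0758], 'gripper_width': 0.8498, 'joint_pos': [-0.3272, 0.2161, 1.4303, 0.0001, 1.4951, -1.4388]}
[(0.152, 0), (0.154, 0), (0.156, 1), (0.158, 182), (0.16, 331), (0.162, 576), (0.164, 2684), (0.166, 67), (0.168, 0), (0.17, 0), (0.172, 0), (0.174, 0), (0.176, 0), (0.178, 103), (0.18, 399), (0.182, 12), (0.184, 0), (0.186, 0), (0.188, 0), (0.19, 0)]
flange 2751 [ 0.6187 -0.121 ] 0.023 0.1648 [ 0.001 -0.001]
rim 899 [ 0.6184 -0.1206] 0.0251 0.1611 [ 0.006 -0.001]
knob 514 [ 0.6188 -0.1207] 0.0078 0.1805 [0.002 0.   ]
shift mm [69.   0.3 33.5] tool x [-0.896  0.443 -0.   ] y [0.443 0.896 0.   ] z [ 0.  0. -1.]
```

```bash
python3 -m crank '[10,0,0,0,95,28,0,0,0,95,46,0,0,0,95,60,0,0,0,95,69,0,0,0,95,69,0.3,15,0,95,69,0.3,35,0,95,69,0.3,55,0,95,69,0.3,68,0,95,69,0.3,70,0,95]'; python3 -m crank '[0,0,8,0,95,0,0,18,0,95,0,0,28,0,95,0,0,35,0,95,0,0,38,0,95,0,0,38,0,95,0,0,38,0,70,0,0,38,0,62,0,0,38,0,58,0,0,38,0,54]'
```

```text
time: 16.2
tool_pos: [0.617, -0.121, 0.1599]
tool_rot: [-0.002, 0.227, 0.974, 0.0]
contact_force: [0.3, 0.0, 0.9]
gripper_width: 0.95
time: 17.2
tool_pos: [0.6188, -0.1218, 0.1264]
tool_rot: [0.001, 0.227, 0.974, -0.0]
contact_force: [-1.4, -1.4, 3.5]
gripper_width: 0.559
```

```bash
python3 -m crank '[0,0,0,0,40,0,0,0,0,30,0,0,0,0,30,0,0,0,0,30,0,0,-2,0,30,0,0,-6,0,30,0,0,-11,0,30,0,0,-17,0,30,0,0,-23,0,30,0,0,-29,0,30]'; python3 -m crank '[0,0,-6,0,30,0,0,-12,0,30,0,0,-18,0,30,0,0,-24,0,30,0,0,-30,0,30,0,0,-36,0,30,0,0,-42,0,30,0,0,-46,0,30,0,0,-49,0,30,0,0,-51,0,30]'
```

```text
time: 18.2
tool_pos: [0.6183, -0.1215, 0.1545]
tool_rot: [-0.0, 0.227, 0.974, -0.0]
contact_force: [2.0, -3.9, -4.0]
gripper_width: 0.561
time: 19.2
tool_pos: [0.618, -0.1213, 0.2036]
tool_rot: [-0.001, 0.227, 0.974, 0.0]
contact_force: [5.7, -3.8, -10.0]
gripper_width: 0.563
```

```bash
python3 -m crank '[0,0,-3,0,30,0,0,-6,0,30,0,0,-8,0,30,0,0,-10,0,30,0,0,-11,0,30,0,0,-12,0,30,0,0,-12,0,30,0,0,-12,0,30,0,0,-12,0,30,0,0,-12,0,30]'; python3 lk2.py w7 .25
```

```text
time: 20.2
tool_pos: [0.6179, -0.1213, 0.2148]
tool_rot: [-0.001, 0.227, 0.974, 0.0]
contact_force: [4.7, -4.9, -11.9]
gripper_width: 0.559
{'time': 20.25, 'tool_pos': [0.618, -0.1213, 0.2148], 'tool_rot': [-0.0009, 0.2274, 0.9738, 0.0001], 'contact_force': [5.8111, -4.6042, -11.852], 'gripper_width': 0.5588, 'joint_pos': [-0.3119, 0.0752, 1.617, 0.0, 1.4511, -1.4238]}
[(0.24, 361), (0.242, 373), (0.244, 387), (0.246, 571), (0.248, 906), (0.25, 814), (0.252, 6420), (0.254, 491), (0.256, 262), (0.258, 250), (0.26, 338), (0.262, 448), (0.264, 420), (0.266, 480), (0.268, 1746), (0.27, 463), (0.272, 236), (0.274, 111), (0.276, 6), (0.278, 39)]
flange 7033 [ 0.608  -0.1146] 0.036 0.253 [ 0.001 -0.001]
rim 2060 [ 0.6121 -0.1172] 0.0376 0.2488 [ 0.032 -0.017]
knob 3205 [ 0.6183 -0.1209] 0.0401 0.269 [-0.034  0.015]
```

View pics/w7.png

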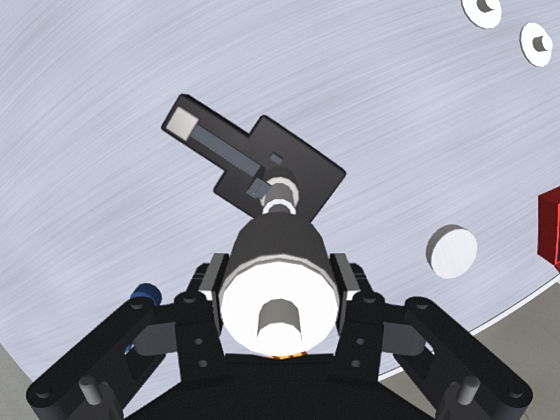

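The cover is seated at about (279,305) and the cup is between the pads, with both tubes showing below it. I'll pull 2 mm more to confirm the hard stop.

```bash
python3 -m crank '[0,0,-0.5,0,30,0,0,-1,0,30,0,0,-1.5,0,30,0,0,-2,0,30,0,0,-2,0,30,0,0,-2,0,30,0,0,-2,0,30,0,0,-2,0,30,0,0,-2,0,30,0,0,-2,0,30]'; python3 lk2.py w8 .25
```

```text
time: 21.25
tool_pos: [0.6177, -0.1211, 0.2149]
tool_rot: [-0.001, 0.227, 0.974, 0.0]
contact_force: [7.3, -5.0, -16.2]
gripper_width: 0.564
{'time': 21.3, 'tool_pos': [0.6177, -0.1212, 0.2149], 'tool_rot': [-0.0014, 0.2275, 0.9738, 0.0002], 'contact_force': [7.1617, -3.9283, -16.5457], 'gripper_width': 0.5556, 'joint_pos': [-0.312, 0.0753, 1.6168, 0.0002, 1.4523, -1.4238]}
[(0.24, 373), (0.242, 377), (0.244, 384), (0.246, 535), (0.248, 885), (0.25, 757), (0.252, 6407), (0.254, 568), (0.256, 265), (0.258, 259), (0.26, 321), (0.262, 424), (0.264, 439), (0.266, 482), (0.268, 1720), (0.27, 493), (0.272, 224), (0.274, 114), (0.276, 15), (0.278, 40)]
flange 7104 [ 0.6081 -0.1143] 0.0361 0.253 [ 0.002 -0.002]
rim 1969 [ 0.6124 -0.1171] 0.0378 0.2488 [ 0.026 -0.013]
knob 3202 [ 0.6184 -0.121 ] 0.04 0.2691 [-0.032  0.014]
```

The height stays the same while the force rises to 16 N, so the mast is at the second stop and rigid.

```bash
python3 -c "
from plant import order
print(order.job_done())"
```

```text
the job is handed in; nothing more can be done
None
```

The cover is on the lamp cup and the mast is pulled out to the second stop, with the gripper still holding the cup. I handed the job in at about 21.3 s; no verdict is reported.

- **Cover:** Three covers stood on the shelf. I took the small one, 46 mm across the flange and 28 mm high. After letting go, the flange top measured 4.2 mm above the rim, level and centred to within about 0.5 mm.
- **Catch:** I pressed the pad about 8 mm down, with 3.2 N read there, then drove 1.5 mm further and let it go. The mast came free: the rim rose about 12 mm, to 161 mm, with the cover still seated.
- **Pull:** I gripped the cup and raised it until it stopped. Pulling 2 mm more raised the force from 12 to 16 N without any further rise. The final picture put the rim at 249 mm and the flange top 4.2 mm above it and level.

**Checks that were off or missing:**
- The first measurement of the cover in the gripper disagreed with later ones by up to 3 mm because the arm was still settling. I measured again before placing it.
- The automatic centre fit in the last picture was spoiled by the fingers, so I judged the centring there by eye.
- I never measured the tin, flashlight and lamp base again afterwards; nothing came near them, and the tin and flashlight look in place in the last picture.

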